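# Fit the U-bolt over the rod and through its saddle

## Robot

A 6-joint arm with a two-finger parallel gripper is mounted at the origin on the work surface; the furniture and walls round the work are solid. World frame = base frame: x ahead of the robot, y to its left, z up, the work surface at z = 0. Lengths are in m, angles in degrees, forces in N, time in s.
With the tool pointing down it reaches from about 0.25 to 0.775 m from the base axis. Payload 8.9 kg.
Tool frame: the origin (TCP) lies at the very end of the fingers, on their centre line; the grasp point (between the pads) lies env.tcp_to_grasp behind it (env.tcp_to_grasp is the distance from the TCP to the grasp point, in m); z points along the fingers, y is the line along which they close (so a half turn about z gives the same grasp; the last joint's range is limited). The gripper opens to 85 mm and grips with 20 to 120 N. Pads are 22 mm wide; open, the fingers measure 114 mm over their backs; the gripper's body (76 mm by 85 mm) begins 54 mm behind the grasp point. The pads swing forward as they close: fully open they stand 13 mm farther back than shut.
Start: joints at [69.024, 16.656, -8.789, 64.555, 0, 82.019], TCP at [0.118, 0.512, 0.231] pointing down, gripper open.
Joint ranges: [-144.48, 144.48], [-52.06, 99.96], [-74.48, 78.29], [-112.23, 115.85], [-86.99, 84.42], [-180, 180]. Speed limits (degrees/s): [127.2, 127.2, 159.86, 180, 180, 180].

## Interface

Orientations are given as a 3x3 rotation matrix whose columns are the frame's x, y, z axes.
In Python, from cell import env gives the robot as it stands. The module is installed in compiled form; this text tells all that it offers.
- The arm moves only by the tool send_rows, never from a script. Its arguments are lists of equal length, an entry for each row: "fingers": the closure, from 0 (fully open) to 1 (shut); "translation": the shift along the world's x, y, z normalised to -1 to 1, where 1 is 0.4 m, a list of three; "spin": the turn about the world's z normalised to -1 to 1, where 1 is 180 degrees. A call has exactly 10 rows; each row is the pose to reach, as a shift and turn from the pose commanded when the call began, turning the shorter way round; what a row does not reach only later rows make up. A row lasts 1/10 s, in which the tool goes at most 50 mm and 8.59 degrees, less where a joint would pass 70% of its speed; a pose out of reach is approached as far as the arm can. A call with a number of a shift or a turn outside -1 to 1 is refused whole. A call with a gripper value outside its range is refused whole. The fingers move at their own pace and stop on an object; "newtons" is the grip in N (left out, the last holds). Time passes only in rows, so rows that repeat a pose let the fingers close, or fill a call up. It gives the time, the measured TCP pose, the force, the opening and the grip force at its end, in the units of the state.
- env.state(): the state, without advancing time (a new reading comes with each control period).
- env.get_image(name): name is "scene" or "top" or "wrist"; returns a dict with "color" (480x640x3 uint8, red, green, blue), "mtx" (3x3 intrinsics, pixels), "world_from_camera" (4x4, takes a point from camera to world coordinates). Camera axes: x right, y up, looking along -z (the intrinsics and any distortion apply to the point x, -y, -z); pixel columns grow to the right and rows downward; lengths in m; the calibration is good to about 2 mm. A picture is of the moment at which its call begins. There is no depth.
- env.hand_in(): hands the job in; it is judged then, once.
The state is a dict: "time_s": time; "joint_positions": joint angles; "joint_vel": joint speeds; "joint_efforts": joint torques, N m; "tool_pos": TCP position; "ee_rot": TCP orientation; "force": force on the tool from outside, world axes, zero at the start; "wrist_torque": the same for the moment, N m; "gripper_width": finger opening in m; "gripper_force": force on a finger pad.
Only numpy, scipy, OpenCV 4.12 (cv2) and the standard library are available. Lean on these libraries where they do the work, as an engineer would, in place of code of your own. Each camera call takes 0.05 s, during which the arm holds its last target. There are 200 camera calls.

## Task

Take the steel U-bolt out of the wooden holder block and fit it over the aluminium rod on the stand, with one leg down each side of the rod and both legs through the two holes of the saddle plate. Press it fully home, until the bow sits down on the rod, then let go of it. Feel for the holes gently and never force it against the stand, and leave the other things on the bench where they are.

Things in the scene. Friction and masses are not known exactly. Their poses are not given: they have to be found in the camera images.
- ubolt: Loose steel U-bolt, about 0.12 kg, standing legs down in the wooden holder. Origin midway between the toes of its legs; z up the legs to the bow, x from leg to leg. Legs 8 mm thick, 40 mm apart (x = -20, +20 mm), last 2 mm tapered to a 6.4 mm flat toe; straight for 43 mm, then a half-round bow of 8 mm bar. A half turn about z makes no difference.
- crown (a point): On the U-bolt: inside of the top of the bow, 59 mm above the toes, the point that comes to sit on the rod. Axes as the U-bolt.
- tab (a point): On the U-bolt: in the flat upright grip tab on top of the bow, 88 mm above the toes. Tab: 28 mm along x, 10 mm thick along y (grip across this), from 64 to 106 mm above the toes. Axes as the U-bolt.
- holder: Wooden block, 76 x 36 x 34 mm high, fixed to the bench, with two sockets 10.5 mm wide and 26 mm deep (floor 8 mm above the bench), in which the U-bolt's legs stand. Origin at the centre of its underside.
- stand: Fixed dark steel stand, base 84 (x) x 190 (y) x 10 mm. A 22 mm aluminium rod, 210 mm long, lies along y, its axis 66 mm above the bench, through two pillars at y = -83 and +83 mm, 85 mm high. Origin at the centre of the underside, z up. Pressing on it with more than 40 N is too much.
- rod_top (a point): On the stand: top of the rod at the middle of the stand, 77 mm above the bench; axes as the stand (y along the rod, x across it). When the U-bolt is home, its bow rests on the rod and its toes are 18 mm above the bench.
- stapler: Black stapler, 36 x 145 x 46 mm, a bystander. Origin under its centre.
- petri: Petri dish, 90 mm across, 15 mm high, a bystander. Origin under its centre.
- beaker: Small glass beaker, 54 x 60 x 66 mm, a bystander. Origin under its centre.
- pen: Green felt pen, 120 mm long, a bystander lying on the bench. Origin under its centre.
- saddle_zone (a point): On the stand, 55 mm up at its middle: level of the saddle plate's top (steel, 64 (x) x 92 (y) x 12 mm, under the rod). Two 10 mm through holes (0.8 mm chamfer) at x = -20 and +20 mm, midway along the plate. The saddle is clamped up to 18 mm either way along the rod from this point; where is not reported: find the holes by feel or sight. It stays put when touched.
- shoes (a point): On the stand, 39 mm up at its middle. Under the plate a sprung rubber shoe grips each leg from outside once the toes are down at about this height (16 mm below the plate's top). From there it no longer drops in by its own weight: pushing down takes about 4 to 12 N until the bow meets the rod.

How it is judged:
By the outcome, as a careful person would: the job done as asked, in the order asked, and still so for the second after the job is handed in, with the robot touching nothing.
It also fails if it takes over 64 s, if anything falls off the work surface, if the arm or the gripper's body presses on something with over 40 N, if the wrist force passes 120 N, or if a joint passes its speed limit or range.

## Working session

There is one attempt and no reset: what is moved stays moved. The work goes in short steps, Python scripts to look and compute and a tool call to move; the robot and the scene stay as the last step left them, time stands still between calls to the robot, and variables do not carry over. Pictures are saved under pics/ and viewed, at most 10 in all, crops included, and the job is handed in when it is done.

Besides the shell and the picture viewer there is one more tool, called after ">>>" as name([rows], argument=value, ...), one row to a line, values as JSON. send_rows: Moves the arm, as the interface text tells. Its arguments: {"type":"object","properties":{"fingers":{"type":"array","items":{"type":"number"}},"translation":{"type":"array","items":{"type":"array","items":{"type":"number"}}},"spin":{"type":"array","items":{"type":"number"}},"newtons":{"type":"number"}},"required":["fingers","translation","spin"]}

```bash
mkdir -p pics; cat > h.py <<'E'
import numpy as np, cv2
from cell import env
def snap(n,f):
    d=env.get_image(n); cv2.imwrite(f'pics/{f}.png',d['color'][:,:,::-1]); np.savez(f'pics/{f}.npz',K=d['mtx'],T=d['world_from_camera']); return d
def ray(f,u,v,z):
    d=np.load(f'pics/{f}.npz'); K,T=d['K'],d['T']
    p=np.linalg.solve(K,[u,v,1]); r=T[:3,:3]@[p[0],-p[1],-p[2]]; c=T[:3,3]
    return c+r*(z-c[2])/r[2]
def proj(f,P):
    d=np.load(f'pics/{f}.npz'); K,T=d['K'],d['T']
    q=T[:3,:3].T@(np.array(P)-T[:3,3]); q=K@[q[0],-q[1],-q[2]]; return q[:2]/q[2]
E
python3 - <<'E'
from h import *
for n in ['top','scene']: 
    d=snap(n,n+'0'); print(n,d['world_from_camera'].round(3).tolist(),d['mtx'].round(1).tolist())
s=env.state(); print(s, env.tcp_to_grasp)
E
```

```text
top [[0.011, 0.998, -0.054, 0.407], [-1.0, 0.011, -0.016, -0.048], [-0.015, 0.055, 0.998, 1.091], [0.0, 0.0, 0.0, 1.0]] [[513.2, 0.0, 315.1], [0.0, 513.2, 237.4], [0.0, 0.0, 1.0]]
scene [[0.871, 0.221, -0.439, -0.008], [-0.492, 0.414, -0.766, -0.912], [0.012, 0.883, 0.469, 0.643], [0.0, 0.0, 0.0, 1.0]] [[588.6, 0.0, 314.7], [0.0, 588.6, 252.3], [0.0, 0.0, 1.0]]
{'time_s': 0.1, 'joint_positions': array([ 6.90243288e+01,  1.66851900e+01, -8.82389796e+00,  6.45543490e+01,
       -2.43775623e-03,  8.20206493e+01]), 'joint_vel': array([-0.00833247, -0.11050629, -0.03815146, -0.0038533 , -0.02715796,
        0.02617105]), 'joint_efforts': array([ 1.41525052e-03, -5.37976599e+01,  3.31919503e+01,  9.36162280e-03,
       -2.06528307e-04,  1.48873119e-05]), 'tool_pos': array([0.11792727, 0.51121035, 0.2308129 ]), 'ee_rot': array([[-9.74384495e-01,  2.24888260e-01, -3.56612752e-04],
       [ 2.24888515e-01,  9.74383936e-01, -1.04904382e-03],
       [ 1.11560096e-04, -1.10237015e-03, -9.99999386e-01]]), 'force': array([-0.50857797,  0.47207664,  0.09147803]), 'wrist_torque': array([-0.01812664,  0.00978811, -0.03846552]), 'gripper_force': 0.0, 'gripper_width': 0.08551201703657628} 0.0187
```

View pics/top0.png

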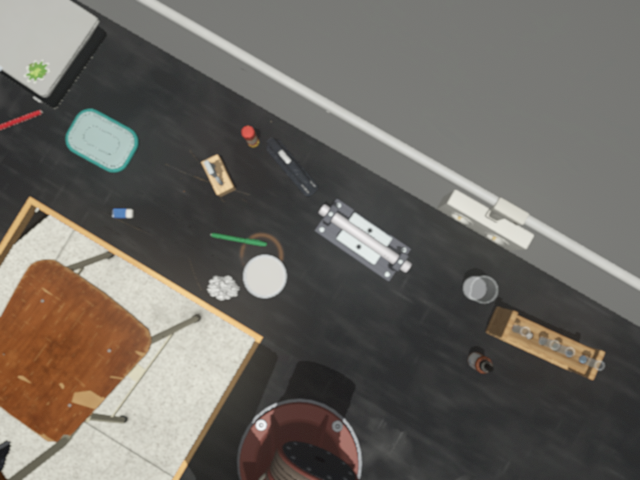

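View pics/scene0.png

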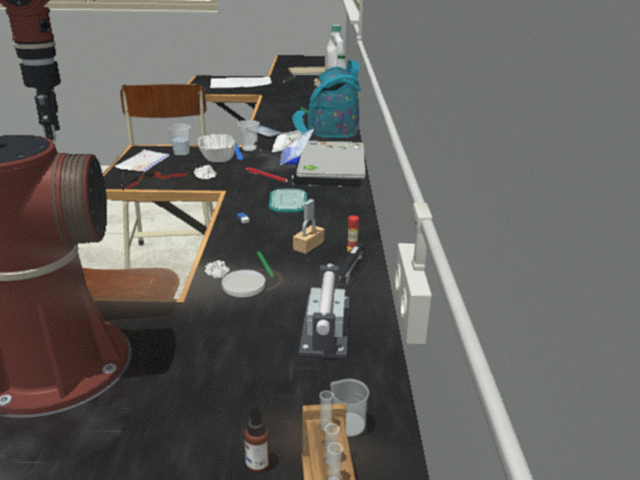

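The top view shows the holder with the U-bolt at about (217,175), the stand at about (363,240), a dark hole near (359,247), the pen and petri dish at about (250,260), and the stapler at (290,165). I'll enlarge the holder and stand.

```bash
python3 - <<'E'
from h import *
a=cv2.imread('pics/top0.png'); 
c1=cv2.resize(a[145:205,187:247],None,fx=6,fy=6,interpolation=cv2.INTER_CUBIC)
c2=cv2.resize(a[190:290,310:420],None,fx=4,fy=4,interpolation=cv2.INTER_CUBIC)
o=np.zeros((400,800,3),np.uint8); o[:360,:360]=c1; o[:400,360:800]=c2
cv2.imwrite('pics/c1.png',o)
for u,v,z in [(217,175,.034),(363,240,.05),(359,247,.055),(322,210,.066),(407,267,.066)]: print(ray('top0',u,v,z).round(3))
E
```

```text
[0.593 0.175 0.034]
[ 0.459 -0.129  0.05 ]
[ 0.445 -0.12   0.055]
[ 0.518 -0.045  0.066]
[ 0.406 -0.215  0.066]
```

View pics/c1.png

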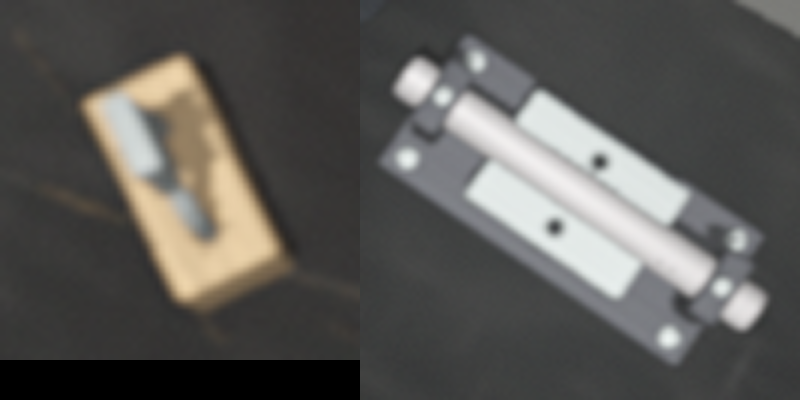

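Both holes are visible: crop (600,161) and (555,227), which are full-image (370,230.3) and (358.8,246.8). The tab top runs from about (115,103) to (150,178) in the left crop.

```bash
python3 - <<'E'
from h import *
L=lambda x,y,z: ray('top0',187+x/6,145+y/6,z)
R=lambda x,y,z: ray('top0',310+(x-360)/4,190+y/4,z)
h1,h2=R(600,161,.055),R(555,227,.055); print('holes',h1,h2,(h1+h2)/2,np.linalg.norm(h1-h2),np.degrees(np.arctan2(*(h1-h2)[[1,0]])))
a,b=R(415,82,.066),R(745,305,.066); print('rod',a,b,(a+b)/2,np.linalg.norm(a-b),np.degrees(np.arctan2(*(a-b)[[1,0]])))
a,b=L(117,100,.114),L(148,172,.114); print('tab',(a+b)/2,np.degrees(np.arctan2(*(a-b)[[1,0]])))
cs=[L(82,103,.034),L(187,55,.034),L(290,262,.034),L(180,300,.034)]; print('holder',np.mean(cs,0),[np.degrees(np.arctan2(*(cs[i]-cs[j])[[1,0]])) for i,j in((0,3),(1,2))],[np.linalg.norm(cs[i]-cs[j]) for i,j in((0,3),(1,2),(0,1))])
E
```

```text
holes [ 0.47907947 -0.1423243   0.055     ] [ 0.44547406 -0.11984586  0.055     ] [ 0.46227676 -0.13108508  0.055     ] 0.040430233364727196 -33.778299629711334
rod [ 0.51706443 -0.0484563   0.066     ] [ 0.40727643 -0.21373319  0.066     ] [ 0.46217043 -0.13109474  0.066     ] 0.19841838450507082 56.40521779872748
tab [0.59267989 0.17344798 0.114     ] 24.350406725368956
holder [0.59269294 0.17305441 0.034     ] [np.float64(27.490300298297658), np.float64(27.37669735643233)] [np.float64(0.07735075959372144), np.float64(0.08128552106741833), np.float64(0.04012812091927213)]
```

>>> send_rows([
  [0.1,-0.07,0],
  [0.2,-0.14,0],
  [0.3,-0.21,0],
  [0.4,-0.28,0],
  [0.5,-0.35,0],
  [0.6,-0.42,0],
  [0.7,-0.49,0],
  [0.8,-0.56,0],
  [0.85,-0.6,0],
  [0.85,-0.6,0],
], fingers=[0,0,0,0,0,0,0,0,0,0], spin=[0.02,0.05,0.08,0.11,0.14,0.17,0.2,0.222,0.222,0.222])

```text
time_s: 1.1
tool_pos: [0.4604, 0.2693, 0.2307]
ee_rot: [[-0.893, -0.45, -0.0], [-0.45, 0.893, -0.001], [0.0, -0.001, -1.0]]
force: [0.4, -0.3, -0.5]
gripper_width: 0.0854
gripper_force: 0.0
```

>>> send_rows([
  [0.08,-0.06,0],
  [0.16,-0.12,0],
  [0.24,-0.18,0],
  [0.3375,-0.245,0],
  [0.3375,-0.245,-0.05],
  [0.3375,-0.245,-0.1],
  [0.3375,-0.245,-0.1],
  [0.3375,-0.245,-0.1],
  [0.3375,-0.245,-0.1],
  [0.3375,-0.245,-0.1],
], fingers=[0,0,0,0,0,0,0,0,0,0], spin=[0,0,0,0,0,0,0,0,0,0])

```text
time_s: 2.1
tool_pos: [0.5934, 0.1741, 0.1925]
ee_rot: [[-0.891, -0.454, 0.002], [-0.454, 0.891, 0.0], [-0.002, -0.0, -1.0]]
force: [0.3, 0.7, -0.3]
gripper_width: 0.0856
gripper_force: 0.0
```

```bash
python3 - <<'E'
from h import *
d=snap('wrist','w1'); s=env.state(); print(s['time_s'],s['tool_pos'],s['ee_rot'].round(3).tolist(),s['joint_positions'].round(1),s['force'])
for P in [(.593,.173,.114)]: print(proj('w1',P))
print(d['world_from_camera'].round(3).tolist())
E
```

```text
2.15 [0.59336543 0.17398835 0.19238207] [[-0.891, -0.454, 0.002], [-0.454, 0.891, 0.0], [-0.002, -0.0, -1.0]] [  9.6  28.    2.5  64.4   0.  -17.4] [ 0.38466462  0.08225007 -0.07012466]
[319.18453168 256.73499707]
[[-0.454, -0.844, -0.285, 0.519], [0.891, -0.43, -0.146, 0.136], [0.0, -0.32, 0.947, 0.336], [0.0, 0.0, 0.0, 1.0]]
```

View pics/w1.png

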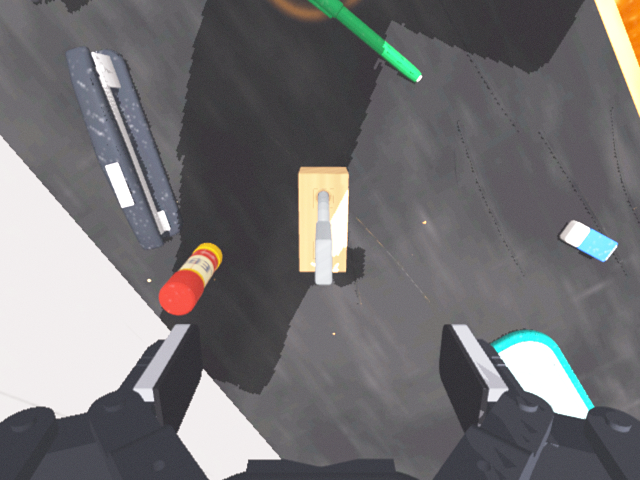

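The tab sits at u≈323, with its axis vertical in the image, so the yaw is right. It's about 1 mm to the right of the tool, so I'll shift slightly, descend and grip.

>>> send_rows([
  [-0.001,0.002,-0.05],
  [-0.001,0.002,-0.1],
  [-0.001,0.002,-0.15],
  [-0.001,0.002,-0.2],
  [-0.001,0.002,-0.24],
  [-0.001,0.002,-0.28],
  [-0.001,0.002,-0.28],
  [-0.001,0.002,-0.28],
  [-0.001,0.002,-0.28],
  [-0.001,0.002,-0.28],
], fingers=[0,0,0,0,0,0,0,0,0,0], spin=[0,0,0,0,0,0,0,0,0,0])

```text
time_s: 3.15
tool_pos: [0.5933, 0.1745, 0.0804]
ee_rot: [[-0.891, -0.453, 0.002], [-0.453, 0.891, 0.0], [-0.002, -0.0, -1.0]]
force: [-0.0, -0.9, -0.7]
gripper_width: 0.0855
gripper_force: 0.0
```

>>> send_rows([
  [0,0,0],
  [0,0,0],
  [0,0,0],
  [0,0,0],
  [0,0,0],
  [0,0,0],
  [0,0,0],
  [0,0,0],
  [0,0,0],
  [0,0,0],
], fingers=[0.3,0.5,0.7,0.8,0.9,1,1,1,1,1], spin=[0,0,0,0,0,0,0,0,0,0], newtons=60)

```text
time_s: 4.15
tool_pos: [0.5927, 0.1744, 0.0794]
ee_rot: [[-0.891, -0.453, 0.0], [-0.453, 0.891, -0.0], [-0.0, -0.0, -1.0]]
force: [-0.7, -0.8, 2.4]
gripper_width: 0.0093
gripper_force: 58.5
```

>>> send_rows([
  [0,0,0.02],
  [0,0,0.05],
  [0,0,0.08],
  [0,0,0.12],
  [0,0,0.17],
  [0,0,0.22],
  [0,0,0.27],
  [0,0,0.3],
  [0,0,0.3],
  [0,0,0.3],
], fingers=[1,1,1,1,1,1,1,1,1,1], spin=[0,0,0,0,0,0,0,0,0,0])

```text
time_s: 5.15
tool_pos: [0.5926, 0.1744, 0.1991]
ee_rot: [[-0.891, -0.453, -0.0], [-0.453, 0.891, 0.0], [-0.0, 0.0, -1.0]]
force: [-0.2, 0.2, -1.7]
gripper_width: 0.0094
gripper_force: 58.4
```

```bash
python3 - <<'E'
from h import *
d=snap('wrist','w2'); s=env.state(); p=s['tool_pos'];R=s['ee_rot'];print(p,s['force'],s['gripper_width'],R.round(3).tolist())
# predicted points in U frame, assuming centred and aligned
g=p+R@[0,0,-.0187]; 
for n,q in dict(tabtop=(0,0,.106),tabL=(.014,0,.106),tabR=(-.014,0,.106),toe1=(.02,0,0),toe2=(-.02,0,0)).items():
    w=g+R@np.array([q[0],q[1],-(q[2]-.088-.0016)]); print(n,proj('w2',w).round(1))
a=d['color'][150:480,160:480][:,:,::-1]; cv2.imwrite('pics/w2c.png',cv2.resize(a,(580,598)))
E
```

```text
[0.5921633  0.17427927 0.19849156] [ 0.53885801  0.25363087 -1.76659843] 0.00952958282514764 [[-0.891, -0.453, -0.001], [-0.453, 0.891, -0.0], [0.001, 0.0, -1.0]]
tabtop [321.2 385.1]
tabL [321.3 346. ]
tabR [321.2 421.6]
toe1 [320.8 227.3]
toe2 [320.7 295. ]
```

View pics/w2c.png

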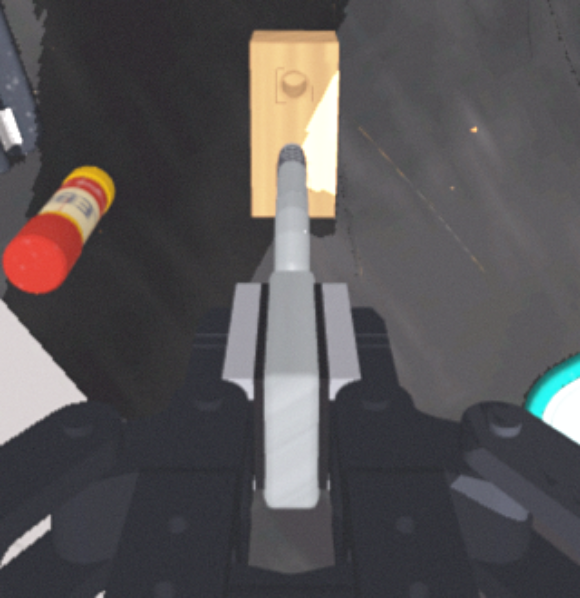

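The U-bolt is held. The tab's top face runs from v≈357 to 430 (predicted 346–422) and the toe is near v≈231, so it sits about 4 mm off-centre along tool −x. I'll check this against the pad tips (v≈306) and travel towards the stand.

```bash
python3 - <<'E'
from h import *
p=np.array([.5921633,.17427927,.19849156]);R=np.array([[-.891,-.453,-.001],[-.453,.891,0],[.001,0,-1]])
for q in [(.011,.012,0),(.011,.005,0),(.011,.005,-.022),(.011,.005,-.03),(.011,.005,-.04)]:
    print(q,((proj('w2',p+R@np.array(q))-[160,150])*1.8125).round(1))
E
```

```text
(0.011, 0.012, 0) [348.7 275.9]
(0.011, 0.005, 0) [315.6 275.9]
(0.011, 0.005, -0.022) [319.4 330. ]
(0.011, 0.005, -0.03) [321. 354.]
(0.011, 0.005, -0.04) [323.4 388.1]
```

>>> send_rows([
  [-0.02,-0.05,0],
  [-0.05,-0.13,0],
  [-0.08,-0.22,0],
  [-0.12,-0.33,0],
  [-0.16,-0.44,0],
  [-0.2,-0.54,0],
  [-0.24,-0.64,0],
  [-0.28,-0.72,0],
  [-0.31,-0.76,0],
  [-0.33,-0.765,0],
], fingers=[1,1,1,1,1,1,1,1,1,1], spin=[-0.02,-0.06,-0.1,-0.14,-0.18,-0.22,-0.26,-0.3,-0.33,-0.338])

```text
time_s: 6.2
tool_pos: [0.4593, -0.1331, 0.1984]
ee_rot: [[-0.827, 0.562, -0.002], [0.562, 0.827, 0.0], [0.001, -0.001, -1.0]]
force: [-0.7, 1.1, -1.0]
gripper_width: 0.0091
gripper_force: 58.6
```

>>> send_rows([
  [0,0,0],
  [0,0,0],
  [0,0,0],
  [0,0,0],
  [0,0,0],
  [0,0,0],
  [0,0,0],
  [0,0,0],
  [0,0,0],
  [0,0,0],
], fingers=[1,1,1,1,1,1,1,1,1,1], spin=[0,0,0,0,0,0,0,0,0,0])

```text
time_s: 7.2
tool_pos: [0.4606, -0.1317, 0.1993]
ee_rot: [[-0.83, 0.557, -0.0], [0.557, 0.83, 0.0], [0.0, 0.0, -1.0]]
force: [0.9, 0.3, -1.6]
gripper_width: 0.0095
gripper_force: 58.6
```

```bash
python3 - <<'E'
from h import *
d=snap('wrist','w3'); s=env.state(); p=s['tool_pos'];R=s['ee_rot'];print(s['time_s'],p,s['force'],R.round(3).tolist(),s['joint_positions'].round(1))
for P in [(.479,-.1423,.055),(.4455,-.1198,.055)]: print('hole',proj('w3',P).round(1))
for q in [(.02,0),(-.02,0)]: print('toe',proj('w3',p+R@np.array([q[0]-.004,0,.0709])).round(1))
a=d['color'][100:400,120:520][:,:,::-1]; cv2.imwrite('pics/w3c.png',cv2.resize(a,(800,600)))
E
```

```text
7.25 [ 0.46066966 -0.13168666  0.19933094] [-0.83188258 -0.25080533 -1.04841137] [[-0.83, 0.557, 0.0], [0.557, 0.83, -0.0], [-0.0, 0.0, -1.0]] [-24.7  12.9 -18.8  58.2   0.    9.2]
hole [323.9 252.8]
hole [324.1 198.7]
toe [322.8 234. ]
toe [322.6 301.3]
```

View pics/w3c.png

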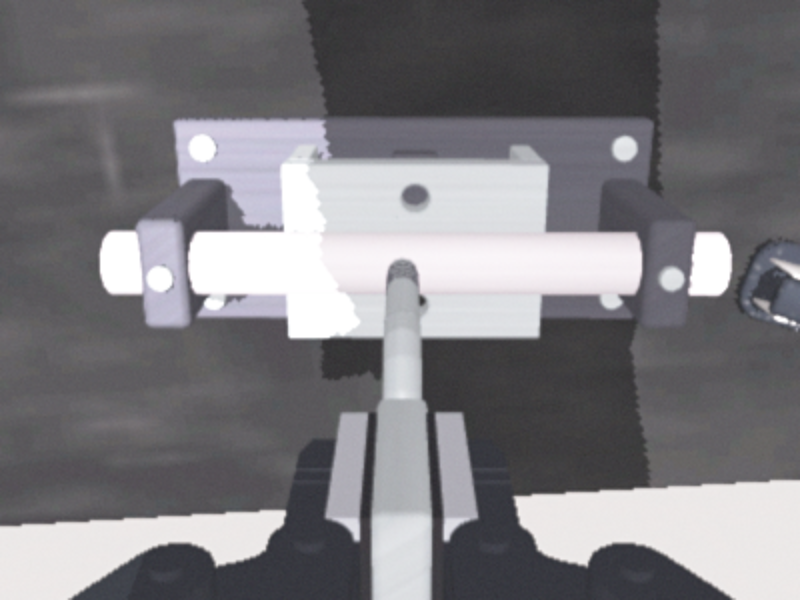

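```bash
python3 - <<'E'
from h import *
p=np.array([.46066966,-.13168666,.19933]);R=np.array([[-.83,.557,0],[.557,.83,0],[0,0,-1]])
H1=ray('w3',327.5,198.5,.055); H2=ray('w3',327.,250,.055); T=ray('w3',321.5,230,.1284)
for n,P in (('h1',H1),('h2',H2),('toe rim',T),('top hole1',np.array([.4455,-.1198,.055])),('top mid',np.array([.4623,-.1311,.055]))): print(n,P.round(4),((P-p)@R*1000).round(1))
# automatic hole blob centre
a=cv2.imread('pics/w3.png',0)[185:212,312:343].astype(int); m=a<130; y,x=np.nonzero(m); print(x.mean()+312,y.mean()+185,m.sum())
a=cv2.imread('pics/w3.png'); print(a[215:245:2,321].mean(1).round(), a[236,305:338].mean(1).round())
E
```

```text
h1 [ 0.4467 -0.1177  0.055 ] [ 19.4   3.8 144.3]
h2 [ 0.4784 -0.1392  0.055 ] [-18.9   3.6 144.3]
toe rim [ 0.4451 -0.1221  0.1284] [18.2 -0.7 70.9]
top hole1 [ 0.4455 -0.1198  0.055 ] [ 19.2   1.4 144.3]
top mid [ 0.4623 -0.1311  0.055 ] [ -1.    1.4 144.3]
326.9651162790698 197.04651162790697 86
[219. 224. 233. 240. 243. 245. 248. 204. 157. 145. 138. 129. 174. 178.
 181.] [244. 245. 245. 246. 245. 245. 246. 246. 217. 127. 126. 140. 137. 129.
 132. 140. 141. 128. 134. 129. 132. 137. 128. 147. 229. 248. 246. 246.
 246. 246. 245. 246. 246.]
```

The dark far hole is at px (327,198), the leg centre at u≈321 and the toe rim at v≈230. I need to shift about +4 mm in tool x and +4 mm in tool y. I'll come down to just above the rod and re-measure with toe and hole at similar depth.

>>> send_rows([
  [-0.003,0.014,0],
  [-0.003,0.014,-0.02],
  [-0.003,0.014,-0.04],
  [-0.003,0.014,-0.06],
  [-0.003,0.014,-0.08],
  [-0.003,0.014,-0.1],
  [-0.003,0.014,-0.12],
  [-0.003,0.014,-0.12],
  [-0.003,0.014,-0.12],
  [-0.003,0.014,-0.12],
], fingers=[1,1,1,1,1,1,1,1,1,1], spin=[0,0,0,0,0,0,0,0,0,0])

```text
time_s: 8.25
tool_pos: [0.4597, -0.1262, 0.1516]
ee_rot: [[-0.83, 0.557, 0.001], [0.557, 0.83, -0.0], [-0.001, 0.0, -1.0]]
force: [0.6, 0.1, -2.2]
gripper_width: 0.0089
gripper_force: 58.6
```

```bash
python3 - <<'E'
from h import *
d=snap('wrist','w4'); s=env.state(); p=s['tool_pos'];R=s['ee_rot'];print(s['time_s'],p,s['force'],R.round(3).tolist())
print('hole pred',proj('w4',(.4467,-.1177,.055)).round(1),'toe rim pred',proj('w4',p+R@[.0182,-.0007,.0709]).round(1))
a=d['color'][120:345,170:470][:,:,::-1]; cv2.imwrite('pics/w4c.png',cv2.resize(a,(800,600),interpolation=cv2.INTER_CUBIC))
E
```

```text
8.3 [ 0.45975697 -0.12619734  0.15165163] [-0.34020874  0.32487589 -1.38332203] [[-0.83, 0.557, 0.001], [0.557, 0.83, -0.0], [-0.001, 0.0, -1.0]]
hole pred [322.1 221.9] toe rim pred [321.5 230.2]
```

View pics/w4c.png

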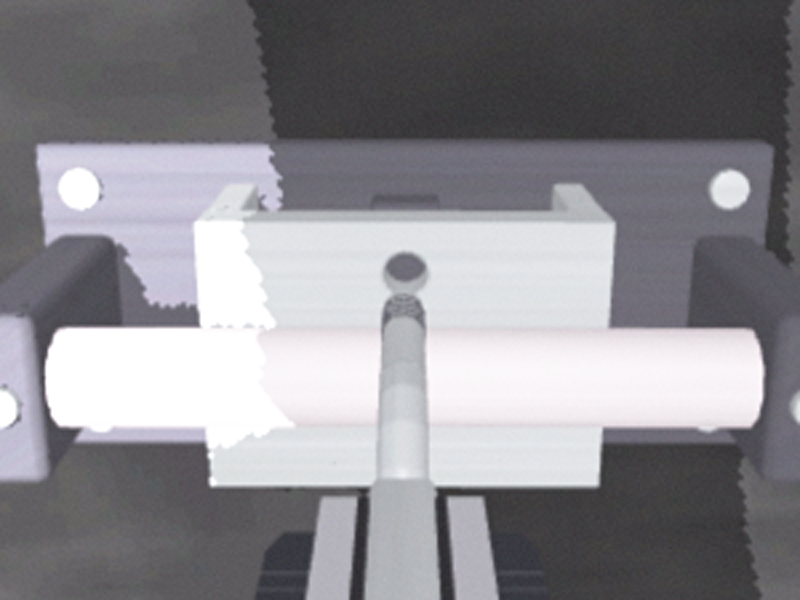

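Hole centre is at px (322,222) and the toe rim at (321.4,230.2), as predicted, so the residual is about 0.5 mm on each axis. I'll lower to just above the plate.

>>> send_rows([
  [-0.0005,0.0015,-0.005],
  [-0.0005,0.0015,-0.01],
  [-0.0005,0.0015,-0.015],
  [-0.0005,0.0015,-0.02],
  [-0.0005,0.0015,-0.025],
  [-0.0005,0.0015,-0.03],
  [-0.0005,0.0015,-0.035],
  [-0.0005,0.0015,-0.04],
  [-0.0005,0.0015,-0.045],
  [-0.0005,0.0015,-0.05],
], fingers=[1,1,1,1,1,1,1,1,1,1], spin=[0,0,0,0,0,0,0,0,0,0])

```text
time_s: 9.3
tool_pos: [0.4593, -0.1255, 0.1311]
ee_rot: [[-0.83, 0.557, 0.0], [0.557, 0.83, -0.0], [-0.0, 0.0, -1.0]]
force: [0.7, 0.2, -1.5]
gripper_width: 0.0094
gripper_force: 58.6
```

```bash
python3 - <<'E'
from h import *
d=snap('wrist','w5'); s=env.state(); p=s['tool_pos'];R=s['ee_rot'];print(s['time_s'],p,s['force'],s['wrist_torque'].round(2))
print('hole pred',proj('w5',(.4467,-.1177,.055)).round(1),'toe rim pred',proj('w5',p+R@[.0182,-.0007,.0709]).round(1))
a=d['color'][195:270,270:370][:,:,::-1]; cv2.imwrite('pics/w5c.png',cv2.resize(a,(800,600),interpolation=cv2.INTER_CUBIC))
E
```

```text
9.35 [ 0.45904366 -0.12535402  0.13084191] [-0.01974716 -0.25091007 -3.02372218] [-0.02  0.04  0.01]
hole pred [321.7 233.4] toe rim pred [321.4 229.4]
```

View pics/w5c.png

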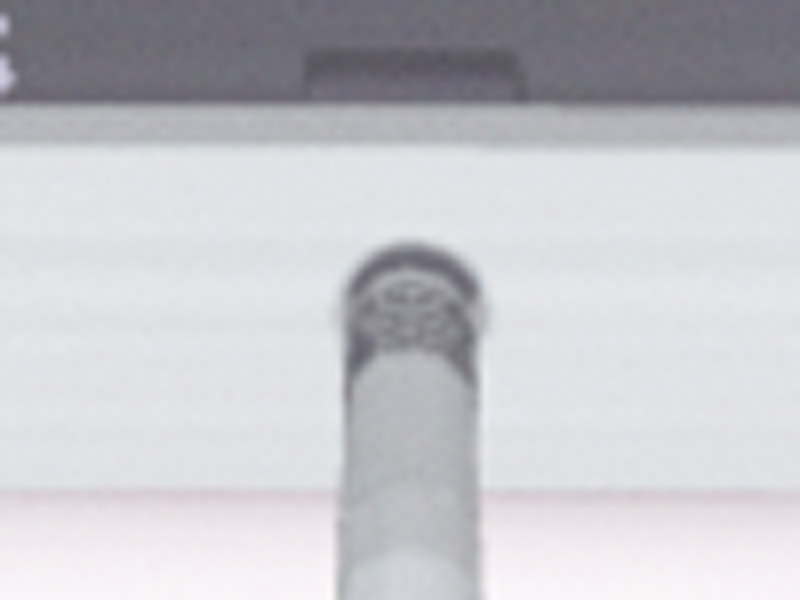

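The toe sits over the hole, laterally centred (leg centre at crop 411, hole centre at 413). I'll trim −0.5 mm in tool x and feel downward gently.

>>> send_rows([
  [0.001,-0.0006,0],
  [0.001,-0.0006,-0.003],
  [0.001,-0.0006,-0.006],
  [0.001,-0.0006,-0.008],
  [0.001,-0.0006,-0.01],
  [0.001,-0.0006,-0.012],
  [0.001,-0.0006,-0.014],
  [0.001,-0.0006,-0.016],
  [0.001,-0.0006,-0.018],
  [0.001,-0.0006,-0.018],
], fingers=[1,1,1,1,1,1,1,1,1,1], spin=[0,0,0,0,0,0,0,0,0,0])

```text
time_s: 10.35
tool_pos: [0.4596, -0.1257, 0.124]
ee_rot: [[-0.83, 0.557, -0.0], [0.557, 0.83, 0.0], [0.0, -0.0, -1.0]]
force: [0.1, -0.8, -2.5]
gripper_width: 0.0092
gripper_force: 58.6
```

>>> send_rows([
  [0,0,-0.001],
  [0,0,-0.002],
  [0,0,-0.003],
  [0,0,-0.004],
  [0,0,-0.005],
  [0,0,-0.006],
  [0,0,-0.007],
  [0,0,-0.008],
  [0,0,-0.009],
  [0,0,-0.01],
], fingers=[1,1,1,1,1,1,1,1,1,1], spin=[0,0,0,0,0,0,0,0,0,0])

```text
time_s: 11.35
tool_pos: [0.4596, -0.1257, 0.1201]
ee_rot: [[-0.83, 0.557, -0.0], [0.557, 0.83, -0.0], [-0.0, -0.0, -1.0]]
force: [0.2, -0.2, -1.3]
gripper_width: 0.0095
gripper_force: 58.6
```

No resistance 6 mm below the plate top, so both legs are in. I'll keep going down.

>>> send_rows([
  [0,0,-0.002],
  [0,0,-0.004],
  [0,0,-0.006],
  [0,0,-0.008],
  [0,0,-0.01],
  [0,0,-0.012],
  [0,0,-0.014],
  [0,0,-0.016],
  [0,0,-0.018],
  [0,0,-0.02],
], fingers=[1,1,1,1,1,1,1,1,1,1], spin=[0,0,0,0,0,0,0,0,0,0])

```text
time_s: 12.35
tool_pos: [0.4596, -0.1257, 0.112]
ee_rot: [[-0.83, 0.557, -0.0], [0.557, 0.83, -0.0], [-0.0, -0.0, -1.0]]
force: [0.3, -0.4, -2.2]
gripper_width: 0.0092
gripper_force: 58.6
```

>>> send_rows([
  [0,0,-0.002],
  [0,0,-0.004],
  [0,0,-0.006],
  [0,0,-0.008],
  [0,0,-0.01],
  [0,0,-0.012],
  [0,0,-0.014],
  [0,0,-0.016],
  [0,0,-0.018],
  [0,0,-0.02],
], fingers=[1,1,1,1,1,1,1,1,1,1], spin=[0,0,0,0,0,0,0,0,0,0])

```text
time_s: 13.35
tool_pos: [0.4603, -0.126, 0.1046]
ee_rot: [[-0.83, 0.557, 0.001], [0.557, 0.83, -0.001], [-0.001, 0.0, -1.0]]
force: [-0.1, -0.1, 4.6]
gripper_width: 0.0093
gripper_force: 59.6
```

>>> send_rows([
  [0,0,-0.002],
  [0,0,-0.004],
  [0,0,-0.006],
  [0,0,-0.008],
  [0,0,-0.01],
  [0,0,-0.012],
  [0,0,-0.014],
  [0,0,-0.016],
  [0,0,-0.018],
  [0,0,-0.02],
], fingers=[1,1,1,1,1,1,1,1,1,1], spin=[0,0,0,0,0,0,0,0,0,0])

```text
time_s: 14.35
tool_pos: [0.4597, -0.1257, 0.0961]
ee_rot: [[-0.83, 0.557, 0.0], [0.557, 0.83, -0.0], [-0.0, -0.0, -1.0]]
force: [2.7, -1.8, 3.9]
gripper_width: 0.0094
gripper_force: 59.3
```

>>> send_rows([
  [0,0,-0.002],
  [0,0,-0.004],
  [0,0,-0.006],
  [0,0,-0.008],
  [0,0,-0.01],
  [0,0,-0.012],
  [0,0,-0.013],
  [0,0,-0.014],
  [0,0,-0.015],
  [0,0,-0.015],
], fingers=[1,1,1,1,1,1,1,1,1,1], spin=[0,0,0,0,0,0,0,0,0,0])

```text
time_s: 15.35
tool_pos: [0.4596, -0.1257, 0.09]
ee_rot: [[-0.83, 0.557, -0.0], [0.557, 0.83, 0.0], [0.0, -0.0, -1.0]]
force: [2.3, -2.0, -0.1]
gripper_width: 0.0094
gripper_force: 59.0
```

Near home, so now in 0.2 mm steps.

>>> send_rows([
  [0,0,-0.0005],
  [0,0,-0.001],
  [0,0,-0.0015],
  [0,0,-0.002],
  [0,0,-0.0025],
  [0,0,-0.003],
  [0,0,-0.0035],
  [0,0,-0.004],
  [0,0,-0.004],
  [0,0,-0.004],
], fingers=[1,1,1,1,1,1,1,1,1,1], spin=[0,0,0,0,0,0,0,0,0,0])

```text
time_s: 16.35
tool_pos: [0.4597, -0.1257, 0.0892]
ee_rot: [[-0.83, 0.557, 0.0], [0.557, 0.83, -0.0], [-0.001, 0.0, -1.0]]
force: [-0.6, -0.7, 13.0]
gripper_width: 0.0094
gripper_force: 60.9
```

>>> send_rows([
  [0,0,-0.0003],
  [0,0,-0.0006],
  [0,0,-0.0009],
  [0,0,-0.0012],
  [0,0,-0.0012],
  [0,0,-0.0012],
  [0,0,-0.0012],
  [0,0,-0.0012],
  [0,0,-0.0012],
  [0,0,-0.0012],
], fingers=[1,1,1,1,1,1,1,1,1,1], spin=[0,0,0,0,0,0,0,0,0,0])

```text
time_s: 17.35
tool_pos: [0.4598, -0.1257, 0.089]
ee_rot: [[-0.83, 0.557, 0.001], [0.557, 0.83, -0.0], [-0.001, 0.0, -1.0]]
force: [-1.6, 0.6, 18.1]
gripper_width: 0.0092
gripper_force: 61.7
```

Firm contact with the TCP at 0.089, which is the home height. I'll ease the press off, open and back away upward.

>>> send_rows([
  [0,0,0.001],
  [0,0,0.002],
  [0,0,0.002],
  [0,0,0.002],
  [0,0,0.002],
  [0,0,0.002],
  [0,0,0.002],
  [0,0,0.002],
  [0,0,0.002],
  [0,0,0.002],
], fingers=[1,1,0.8,0.6,0.4,0.2,0,0,0,0], spin=[0,0,0,0,0,0,0,0,0,0])

```text
time_s: 18.35
tool_pos: [0.4596, -0.1257, 0.0888]
ee_rot: [[-0.83, 0.557, -0.0], [0.557, 0.83, 0.0], [0.0, -0.0, -1.0]]
force: [-0.6, 1.1, -0.9]
gripper_width: 0.0856
gripper_force: 0.0
```

>>> send_rows([
  [0,0,0],
  [0,0,0.02],
  [0,0,0.05],
  [0,0,0.1],
  [0,0,0.15],
  [0,0,0.2],
  [0,0,0.25],
  [0,0,0.3],
  [0,0,0.3],
  [0,0,0.3],
], fingers=[0,0,0,0,0,0,0,0,0,0], spin=[0,0,0,0,0,0,0,0,0,0])

```text
time_s: 19.35
tool_pos: [0.4598, -0.1258, 0.2091]
ee_rot: [[-0.83, 0.557, 0.001], [0.557, 0.83, -0.0], [-0.001, 0.0, -1.0]]
force: [-0.5, 0.4, 0.6]
gripper_width: 0.0857
gripper_force: 0.0
```

```bash
python3 - <<'E'
from h import *
w=snap('wrist','w6')['color'][100:400,120:520]; s=snap('scene','s6')['color'][240:370,280:380]
o=np.zeros((520,800,3),np.uint8); o[:300,:400]=w; o[:520,400:]=cv2.resize(s,(400,520),interpolation=cv2.INTER_CUBIC)
cv2.imwrite('pics/f6.png',o[:,:,::-1])
# predicted tab top / tab centre for home pose
c=np.array([.4597,-.1257]); 
for z in (.077,.082,.124): print(z,proj('w6',[*c,z])-[120,100],(proj('s6',[*c,z])-[280,240])*4+[400,0])
print(env.state()['force'],env.state()['time_s'])
E
```

```text
0.077 [202.10040639 129.59505925] [569.02040072 205.39033463]
0.082 [202.1355257  131.70819607] [569.21903434 196.02481216]
0.124 [202.4845906  152.71150984] [570.92257462 115.70334052]
[-0.40133923  0.01284584  0.4869762 ] 19.45
```

View pics/f6.png

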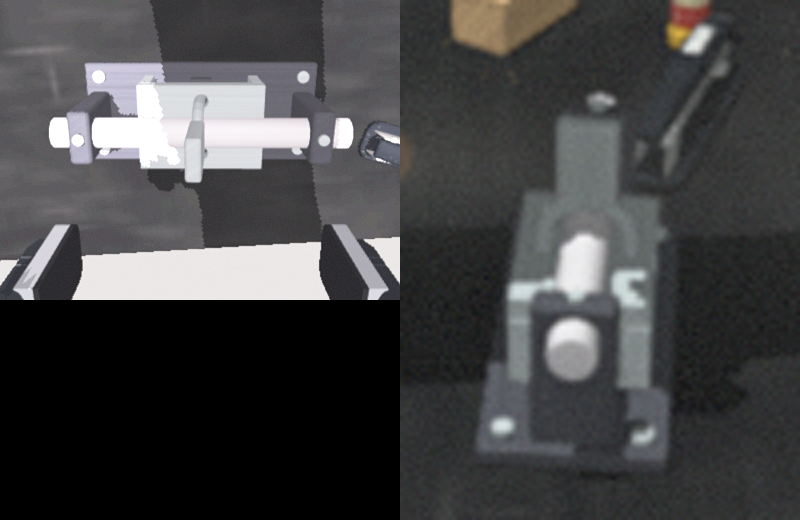

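The U-bolt is seated on the rod with both legs through the plate, and the scene view puts the tab top at the predicted home height. It appears to lean slightly along the rod (tab at u≈195 vs 202), so I'll zoom in to judge it.

```bash
python3 - <<'E'
from h import *
w=cv2.imread('pics/w6.png')[170:300,230:410]; cv2.imwrite('pics/w6z.png',cv2.resize(w,(800,578),interpolation=cv2.INTER_CUBIC))
a=lambda P:((proj('w6',P)-[230,170])*800/180).round()
R=np.array([[-.83,.557],[.557,.83]]); c=np.array([.4597,-.1257])+R@[-.004,0]
for x in(-.014,.014):
  for y in(-.005,.005): print('tabtop',a([*(c+R@[x,y]),.124]),'tabbot',a([*(c+R@[x,y]),.082]))
E
```

```text
tabtop [374. 494.] tabbot [377. 385.]
tabtop [448. 494.] tabbot [441. 385.]
tabtop [373. 295.] tabbot [376. 211.]
tabtop [450. 295.] tabbot [443. 211.]
```

View pics/w6z.png

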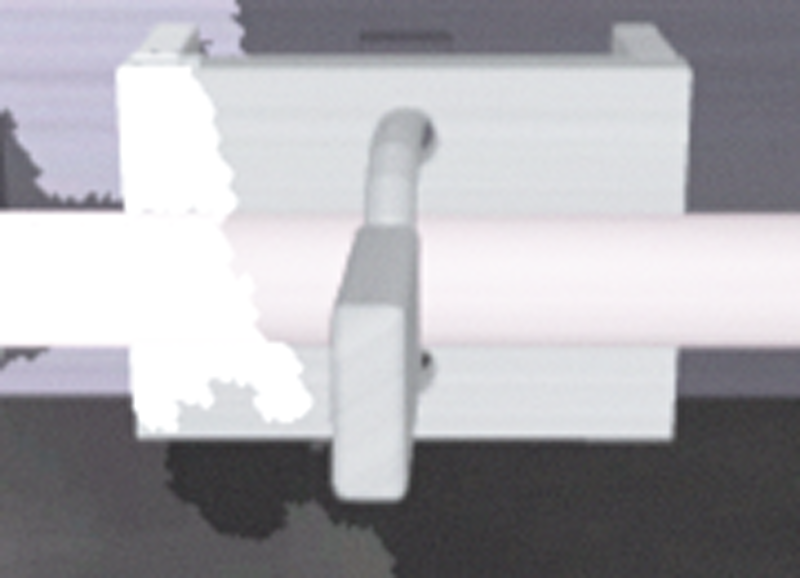

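The U-bolt is seated but leans about 3° along the rod (tab top u≈370 vs ≈405). I'll regrip lightly to straighten it, make sure it's home, then release slowly.

>>> send_rows([
  [0,0,-0.05],
  [0,0,-0.1],
  [0,0,-0.15],
  [0,0,-0.2],
  [0,0,-0.24],
  [0,0,-0.27],
  [0,0,-0.29],
  [0,0,-0.3],
  [0,0,-0.3],
  [0,0,-0.3],
], fingers=[0,0,0,0,0,0,0,0,0,0], spin=[0,0,0,0,0,0,0,0,0,0])

```text
time_s: 20.45
tool_pos: [0.4599, -0.1258, 0.0891]
ee_rot: [[-0.83, 0.557, 0.0], [0.557, 0.83, -0.0], [-0.0, 0.0, -1.0]]
force: [1.0, 0.4, 0.2]
gripper_width: 0.0855
gripper_force: 0.0
```

>>> send_rows([
  [0,0,0],
  [0,0,0],
  [0,0,0],
  [0,0,0],
  [0,0,0],
  [0,0,0],
  [0,0,0],
  [0,0,0],
  [0,0,0],
  [0,0,0],
], fingers=[0.4,0.6,0.75,0.8,0.85,0.9,1,1,1,1], spin=[0,0,0,0,0,0,0,0,0,0], newtons=40)

```text
time_s: 21.45
tool_pos: [0.4595, -0.1258, 0.0887]
ee_rot: [[-0.83, 0.557, -0.0], [0.557, 0.83, -0.0], [0.0, -0.0, -1.0]]
force: [-1.5, -1.6, -1.5]
gripper_width: 0.0098
gripper_force: 39.2
```

```bash
python3 - <<'E'
from h import *
snap('wrist','w7'); s=env.state(); print(s['tool_pos'],s['force'],s['wrist_torque'],s['gripper_width'])
E
```

```text
[ 0.45949248 -0.12578706  0.08873693] [-0.48749443 -1.71533619 -3.15748775] [-0.64515486  0.271452   -0.01421953] 0.009598017781412116
```

>>> send_rows([
  [0,0,0],
  [0,0,0.002],
  [0,0,0.004],
  [0,0,0.006],
  [0,0,0.008],
  [0,0,0.01],
  [-0.0003,-0.0005,0.01],
  [-0.0007,-0.001,0.01],
  [-0.0007,-0.001,0.01],
  [-0.0007,-0.001,0.01],
], fingers=[1,1,1,1,1,1,1,1,1,1], spin=[0,0,0,0,0,0,0,0,0,0], newtons=60)

```text
time_s: 22.5
tool_pos: [0.4597, -0.1259, 0.0931]
ee_rot: [[-0.83, 0.557, 0.001], [0.557, 0.83, 0.0], [-0.0, 0.001, -1.0]]
force: [1.2, 1.8, 0.1]
gripper_width: 0.0091
gripper_force: 59.5
```

```bash
python3 - <<'E'
from h import *
for i in range(4):
    snap('wrist','w8'); s=env.state(); R=s['ee_rot']; print(s['tool_pos'].round(4),'tool-frame F',(R.T@s['force']).round(2),'M',(R.T@s['wrist_torque']).round(3))
E
```

```text
[ 0.4597 -0.1259  0.093 ] tool-frame F [ 0.14  2.39 -0.85] M [-0.852  0.06  -0.002]
[ 0.4597 -0.1259  0.093 ] tool-frame F [0.13 2.65 0.32] M [-0.849  0.118 -0.047]
[ 0.4597 -0.1259  0.093 ] tool-frame F [ 0.33  3.07 -1.07] M [-0.92   0.104 -0.057]
[ 0.4597 -0.1259  0.093 ] tool-frame F [ 0.3   4.04 -0.62] M [-0.948  0.114 -0.059]
```

>>> send_rows([
  [0.0003,0.0005,0],
  [0.0003,0.0005,-0.002],
  [0.0003,0.0005,-0.004],
  [0.0003,0.0005,-0.006],
  [0.0003,0.0005,-0.008],
  [0.0003,0.0005,-0.01],
  [0.0003,0.0005,-0.011],
  [0.0003,0.0005,-0.012],
  [0.0003,0.0005,-0.013],
  [0.0003,0.0005,-0.013],
], fingers=[1,1,1,1,1,1,1,1,1,1], spin=[0,0,0,0,0,0,0,0,0,0])

```text
time_s: 23.7
tool_pos: [0.4595, -0.1262, 0.0884]
ee_rot: [[-0.83, 0.557, 0.0], [0.557, 0.83, -0.001], [-0.001, -0.001, -1.0]]
force: [-3.1, 1.2, 16.6]
gripper_width: 0.0094
gripper_force: 62.3
```

```bash
python3 - <<'E'
from h import *
for i in range(3):
    snap('wrist','w9'); s=env.state(); R=s['ee_rot']; print(s['tool_pos'].round(4),'tool-frame F',(R.T@s['force']).round(2),'M',(R.T@s['wrist_torque']).round(3))
E
```

```text
[ 0.4595 -0.1262  0.0885] tool-frame F [  4.18  -1.88 -16.48] M [0.318 0.796 0.046]
[ 0.4595 -0.1262  0.0884] tool-frame F [  3.    -1.4  -15.98] M [ 0.36   0.837 -0.001]
[ 0.4595 -0.1262  0.0885] tool-frame F [  4.8   -1.39 -16.02] M [ 0.297  0.813 -0.015]
```

>>> send_rows([
  [0,0,0.001],
  [0,0,0.002],
  [0,0,0.003],
  [0,0,0.003],
  [0,0,0.003],
  [0,0,0.003],
  [0,0,0.003],
  [0,0,0.003],
  [0,0,0.003],
  [0,0,0.003],
], fingers=[1,1,1,0.89,0.88,0.87,0.86,0.85,0.84,0.83], spin=[0,0,0,0,0,0,0,0,0,0])

```text
time_s: 24.85
tool_pos: [0.4595, -0.1259, 0.0888]
ee_rot: [[-0.83, 0.557, 0.0], [0.557, 0.83, 0.0], [0.0, 0.0, -1.0]]
force: [-0.2, -0.5, 0.2]
gripper_width: 0.0142
gripper_force: 0.0
```

>>> send_rows([
  [0,0,0],
  [0,0,0],
  [0,0,0],
  [0,0,0],
  [0,0,0],
  [0,0,0.05],
  [0,0,0.13],
  [0,0,0.21],
  [0,0,0.29],
  [0,0,0.3],
], fingers=[0.7,0.5,0.3,0,0,0,0,0,0,0], spin=[0,0,0,0,0,0,0,0,0,0])

```text
time_s: 25.85
tool_pos: [0.4613, -0.1267, 0.2123]
ee_rot: [[-0.83, 0.557, 0.005], [0.557, 0.83, -0.002], [-0.006, 0.001, -1.0]]
force: [0.1, -0.1, -0.4]
gripper_width: 0.0851
gripper_force: 0.0
```

>>> send_rows([
  [0,0,0],
  [0,0,0],
  [0,0,0],
  [0,0,0],
  [0,0,0],
  [0,0,0],
  [0,0,0],
  [0,0,0],
  [0,0,0],
  [0,0,0],
], fingers=[0,0,0,0,0,0,0,0,0,0], spin=[0,0,0,0,0,0,0,0,0,0])

```text
time_s: 26.85
tool_pos: [0.4595, -0.1259, 0.2089]
ee_rot: [[-0.83, 0.557, 0.0], [0.557, 0.83, -0.0], [-0.0, 0.0, -1.0]]
force: [0.0, 0.2, -0.8]
gripper_width: 0.0856
gripper_force: 0.0
```

```bash
python3 - <<'E'
from h import *
s=env.state(); print(s['tool_pos'],s['force'])
d=snap('wrist','w10')['color']; b=cv2.imread('pics/w6.png')[:,:,::-1]
t=b[234:286,300:326]; r=cv2.matchTemplate(np.ascontiguousarray(d[180:330,250:400]),np.ascontiguousarray(t),cv2.TM_CCOEFF_NORMED); m=cv2.minMaxLoc(r); print(m[1],m[3][0]+250-300,m[3][1]+180-234)
g=d.astype(int).mean(2)
for v in (245,255,265,270,275,280): print(v,g[v,295:335].astype(int).tolist())
g=b.astype(int).mean(2); print(g[275,295:335].astype(int).tolist())
E
```

```text
[ 0.45950084 -0.12589134  0.20885582] [ 0.00355517  0.23419044 -0.79628984]
0.9452811479568481 7 1
245 [226, 225, 226, 225, 227, 226, 228, 226, 226, 226, 227, 227, 227, 226, 227, 228, 222, 187, 205, 217, 222, 223, 223, 225, 226, 225, 226, 224, 223, 222, 220, 215, 207, 200, 216, 228, 230, 229, 228, 230]
255 [255, 255, 247, 223, 225, 224, 224, 224, 223, 223, 225, 224, 224, 225, 226, 226, 218, 180, 206, 218, 221, 223, 222, 222, 222, 221, 221, 221, 221, 219, 219, 212, 201, 196, 212, 225, 227, 225, 227, 225]
265 [253, 227, 217, 218, 218, 219, 219, 217, 219, 219, 219, 218, 216, 218, 219, 218, 209, 190, 207, 218, 222, 222, 222, 223, 222, 221, 220, 221, 221, 221, 221, 212, 204, 193, 206, 219, 221, 221, 220, 220]
270 [54, 55, 57, 54, 64, 82, 83, 80, 58, 61, 60, 58, 62, 60, 60, 59, 87, 156, 206, 215, 220, 221, 220, 221, 219, 221, 222, 222, 224, 223, 223, 217, 206, 175, 78, 55, 65, 60, 63, 57]
275 [56, 54, 55, 54, 56, 56, 54, 55, 56, 53, 60, 59, 55, 57, 56, 56, 89, 160, 213, 220, 225, 223, 223, 221, 221, 221, 221, 218, 218, 215, 217, 213, 200, 166, 70, 51, 58, 53, 55, 58]
280 [54, 51, 52, 56, 56, 56, 57, 56, 54, 57, 60, 53, 57, 56, 56, 56, 78, 146, 207, 213, 219, 218, 220, 219, 219, 218, 215, 217, 217, 219, 220, 213, 201, 151, 67, 53, 58, 59, 60, 60]
[53, 55, 52, 55, 58, 55, 55, 53, 60, 109, 194, 214, 223, 224, 223, 225, 224, 221, 219, 220, 219, 219, 221, 215, 209, 199, 156, 86, 55, 53, 53, 55, 61, 54, 60, 59, 55, 61, 57, 57]
```

The tab now stands upright (centre u≈320, as when gripped), the U-bolt is home and released, and the gripper is clear.

```bash
python3 -c "
from cell import env
print(env.hand_in())"
```

```text
the job is handed in; nothing more can be done
None
```

I took the U-bolt from the holder, fitted it over the rod with both legs through the saddle plate, pressed it home (about 18 N at the wrist) and let go. After the first release it leaned about 3°, so I regripped it, lifted it 4 mm, pressed it home again and released it upright. I handed the job in at about 27 s with the gripper clear; the hand-in gave no verdict.

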